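Pull the test card from the weakest clip

TASK

The grip of three spring clips is being compared, each on a stand with a test card in its jaws; the narrowest clip holds weakest and is to be marked by leaving it empty. Pull the card up out of the narrowest clip and stand it in the small open metal card box, lowering it to the bottom before letting go. Leave the other two cards in their clips.

Things in the scene. Friction and masses are not known exactly. Their poses are not given: they have to be found in the camera images.
- narrow_card_mid (a point): Centre of the card in the narrowest clip (dark steel binder clip, wire loops, 22 mm wide). Card, 50 g: white plate 4 mm thick (x), 60 wide (y), 80 high, with a wooden grip bar on top, 12 thick (x), 60 wide, 16 high; 92 high in all. This point is 46 mm above its lower edge, the bar's centre 38 mm above this point (z up). Pinch the bar from above across x. Pulls straight up 45 mm with about 3-6 N.
- middle_card_mid (a point): Centre of an identical card in the middle clip (aluminium bag clip with flat levers, 42 mm wide). To be left. In every clip the card stands upright, lower edge 30 mm above the counter, clasped by the sprung jaws 65 to 75 mm above it; no part of the clips or their fixed stands (80 x 74 mm) rises above 80 mm.
- wide_card_mid (a point): Centre of an identical card in the wide clip (grey plastic chip clip with round paddles, 70 mm wide), at the same heights. To be left in its clip.
- file: Open-topped steel card box fixed on the counter, outside 40 mm (its x) by 100 mm (its y) by 60 mm high, walls and floor 5 mm, opening 30 x 90 mm. Origin at the centre of its underside, z up. The card goes in upright, its width along the box's y, and may lean on a wall once released.
Mind the look-alikes: they are no part of the job. Leave any blue or orange look-alike of the part that bears narrow_card_mid alone.

How it is judged:
On the way, in this order (a step that is already met when the one before it is completed fails the run):
1. the card has been pulled up clear of the narrow clip's jaws (height (world z) of narrow_card_mid above 0.119 m), for 0.05 s.
2. the card, still held, has been lowered into the box to within 20 mm of its floor (z of narrow_card_mid in the frame of file below 0.072 m and x of narrow_card_mid in the frame of file between -0.018 and 0.018 m and y of narrow_card_mid in the frame of file between -0.03 and 0.03 m and contact force between the fingers and narrow_card above 0.5 N), for 0.05 s.
At the end, for the whole second after the job is handed in: The narrow clip's card stands on the floor of the box (centre under 65 mm above its underside, within 18 mm in x and 30 mm in y of its centre), leaning under 40 degrees, released and still; the other two cards are within 15 mm of their starts (z of narrow_card_mid in the frame of file below 0.065 m and x of narrow_card_mid in the frame of file between -0.018 and 0.018 m and y of narrow_card_mid in the frame of file between -0.03 and 0.03 m and angle between narrow_card_mid's own z axis and vertical below 0.7 rad and linear speed of narrow_card below 0.03 m/s and distance of each of middle_card_mid, wide_card_mid from where it was at the start of the episode below 0.015 m); the robot touches nothing.
It fails at once if a card in one of the other two clips is shifted by more than 15 mm (distance of any of middle_card_mid, wide_card_mid from where it was at the start of the episode above 0.015 m).
It also fails if it takes over 40 s, if anything falls off the work surface, if the arm or the gripper's body presses on something with over 40 N, if the wrist force passes 120 N, or if a joint passes its speed limit or range.

ROBOT

A 7-joint arm with a two-finger parallel gripper is mounted at the origin on the work surface. World frame = base frame: x ahead of the robot, y to its left, z up, the work surface at z = 0. Lengths are in m, angles in rad, forces in N, time in s.
With the tool pointing down it reaches from about 0.35 to 0.9 m from the base axis. Payload 8.1 kg.
Tool frame: the origin (TCP) lies between the finger pads; the fingertips stand 19 mm ahead of it and the grasp point (between the pads) is the TCP; z points along the fingers, y is the direction in which the jaws open and shut (so a half turn about z gives the same grasp; the last joint's range is limited). The gripper opens to 85 mm and grips with 20 to 120 N. Pads are 22 mm wide; open, the fingers measure 114 mm over their backs; the gripper's body (76 mm by 85 mm) begins 54 mm behind the grasp point. The pads swing forward as they close: fully open they stand 13 mm farther back than shut.
Start: joints at [1.128, 0.434, 0.025, 1.573, -0.012, 1.134, -0.075], TCP at [0.208, -0.589, 0.215] pointing down, gripper open.
Joint ranges: [-2.62, 2.62], [-0.44, 2.09], [-1.27, 1.32], [0.08, 2.57], [-1.32, 4.46], [0.12, 2], [-2.74, 2.74]. Speed limits (rad/s): [2.22, 2.22, 3.01, 3.01, 3.14, 3.14, 3.14].

INTERFACE

Orientations are given as a unit quaternion [x, y, z, w].
In Python, from rig import telemetry, grab_frame, calibration, workorder gives the robot as it stands.
- The arm moves only by the tool drive_tool, never from a script. Its argument "steps" is text: rows parted by semicolons, each of 5 numbers parted by spaces: the finger opening in cm, from 0 to 8.54, then the shift along the tool's x, y, z in cm, then the turn about the tool's z in rad. In form: jaw tx ty tz twist; .... A call has 1 to 12 rows; each row is the pose to reach, as a shift and turn from the pose commanded when the call began, along the tool's axes at that moment; what a row does not reach only later rows make up. A row lasts 1/8 s, in which the tool goes at most 62.5 mm and 10.7 degrees, less where a joint would pass 70% of its speed; a pose out of reach is approached as far as the arm can. A call with a gripper value outside its range is refused whole. The fingers move at their own pace and stop on an object; the grip force is fixed at half the most. Time passes only in rows, so rows that repeat a pose let the fingers close. It gives the time, the measured TCP pose, the force and the opening at its end, in the units of the state.
- telemetry.observe(): the state, without advancing time (a new reading comes with each control period).
- grab_frame(name): name is "side" or "top" or "wrist"; returns (picture, depth): 384x512x3 uint8, red, green, blue; 384x512 float32, m along the optical axis (not along the pixel's ray), 0 where there is no reading.
- calibration(name): a dict with "K" (3x3 intrinsics, pixels), "position" and "orientation" of the camera in the world; the wrist camera has in their place "tool_from_camera" (4x4, takes a point from camera to tool coordinates, whose origin is the TCP and whose axes are the flange's). Camera axes: x right, y down, z forward; pixel columns grow to the right and rows downward; lengths in m; the calibration is good to about 2 mm. The wrist camera is an equidistant fisheye: a pixel r from the principal point sees the ray r / f radians off the axis. A picture is of the moment at which its call begins: read the wrist's pose just before it. calibration takes no time and is no camera call.
- workorder.hand_in(): hands the job in, once; it reports no verdict.
The state is a dict: "t": time; "joint_pos": joint angles; "dq": joint speeds; "effort": joint torques, N m; "position": TCP position; "tool_rot": TCP orientation; "contact_force": force on the tool from outside, world axes, zero at the start; "moment": the same for the moment, N m; "gripper_width": finger opening in m.
Only numpy, scipy, OpenCV 4.12 (cv2) and the standard library are available. Lean on these libraries where they do the work, as an engineer would, in place of code of your own. Each camera call takes 0.05 s, during which the arm holds its last target.

## Working session

There is one attempt and no reset: what is moved stays moved. The work goes in short steps, Python scripts to look and compute and a tool call to move; the robot and the scene stay as the last step left them, time stands still between calls to the robot, and variables do not carry over. Pictures are saved under pics/ and viewed, and the job is handed in when it is done.

Besides the shell and the picture viewer there is one more tool, called after ">>>" as a command line: name --argument value ..., lists and objects as JSON in quotes. drive_tool: Moves the arm, as the interface text tells. Its arguments: {"type":"object","properties":{"steps":{"type":"string"}},"required":["steps"]}

```bash
mkdir -p pics; ls
python3 - <<'E'
from rig import telemetry, grab_frame, calibration, workorder
import cv2,numpy as np
print(telemetry.observe())
for n in ["side","top","wrist"]:
    im,d=grab_frame(n); cv2.imwrite(f"pics/{n}0.png",im[:,:,::-1]); np.save(f"pics/{n}0.npy",d)
    print(n,calibration(n))
E
```

```text
pics
{'t': 0.0, 'joint_pos': array([ 1.12840885,  0.43520849,  0.02497007,  1.57411399, -0.01158551,
        1.13397184, -0.07508968]), 'dq': array([ 0.00171684,  0.00084411, -0.00118542, -0.00053798,  0.00218408,
       -0.00029799,  0.00182264]), 'effort': array([-6.11171272e-04, -6.70473218e+01,  1.02473427e+00, -3.16214454e+01,
        1.55507860e-02,  1.24264980e-02,  1.13827778e-05]), 'position': array([ 0.20806882, -0.5887875 ,  0.21432841]), 'tool_rot': array([ 9.85606742e-01,  1.69052487e-01, -2.06457872e-04, -7.50591124e-04]), 'contact_force': array([-0.19884922, -0.61917338,  0.4927801 ]), 'moment': array([-0.08490467,  0.0222401 ,  0.02711016]), 'gripper_width': 0.08561121674293433}
side {'K': array([[418.81079746,   0.        , 264.3818062 ],
       [  0.        , 418.81079746, 185.50288553],
       [  0.        ,   0.        ,   1.        ]]), 'position': array([0.26839753, 0.72294456, 0.65809784]), 'orientation': array([-0.20148035,  0.87152811, -0.43698725,  0.09426857])}
top {'K': array([[405.50998154,   0.        , 260.29029821],
       [  0.        , 405.50998154, 193.79829066],
       [  0.        ,   0.        ,   1.        ]]), 'position': array([0.41624495, 0.06113675, 0.8869789 ]), 'orientation': array([ 0.70534553, -0.70318308,  0.07019844, -0.05561848])}
wrist {'K': array([[297.31863964,   0.        , 255.70696341],
       [  0.        , 297.31863964, 193.81404286],
       [  0.        ,   0.        ,   1.        ]]), 'tool_from_camera': array([[-3.56941226e-04, -9.50408966e-01, -3.11002685e-01,
         8.04490337e-02],
       [ 9.99999877e-01, -4.46784442e-04,  2.17640430e-04,
        -5.34683792e-04],
       [-3.45798577e-04, -3.11002569e-01,  9.50409008e-01,
        -1.59464363e-01],
       [ 0.00000000e+00,  0.00000000e+00,  0.00000000e+00,
         1.00000000e+00]])}
```

View pics/top0.png

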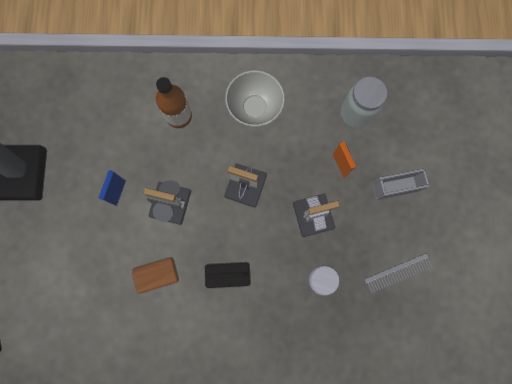

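View pics/side0.png

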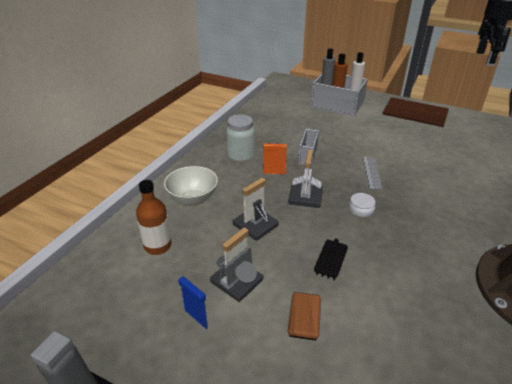

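View pics/wrist0.png

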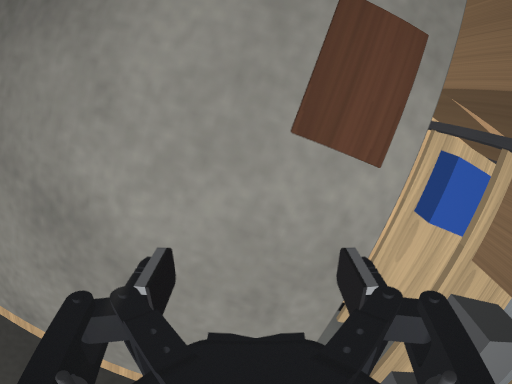

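The top view shows three clips, with wooden bars at about (160,195), (243,175) and (322,208). The one at (243,180) has wire loops, so it looks like the binder clip. The box is at (403,184). I'll zoom in and measure.

```bash
cat > h.py <<'E'
import numpy as np,cv2
from scipy.spatial.transform import Rotation as R
from rig import calibration
def ray(n,uv):
    c=calibration(n);K=c["K"]
    d=np.linalg.inv(K)@np.array([uv[0],uv[1],1.]);return np.array(c["position"]),R.from_quat(c["orientation"]).as_matrix()@d
def plane(n,uv,z):
    o,d=ray(n,uv);return o+d*(z-o[2])/d[2]
def tri(uvt,uvs):
    o1,d1=ray("top",uvt);o2,d2=ray("side",uvs)
    A=np.stack([d1,-d2],1);s=np.linalg.lstsq(A,o2-o1,rcond=None)[0]
    p,q=o1+s[0]*d1,o2+s[1]*d2
    return (p+q)/2,np.linalg.norm(p-q)
def cloud(n,d):
    c=calibration(n);K=c["K"];h,w=d.shape
    u,v=np.meshgrid(np.arange(w),np.arange(h))
    p=np.stack([(u-K[0,2])/K[0,0]*d,(v-K[1,2])/K[1,1]*d,d],-1)
    return p@R.from_quat(c["orientation"]).as_matrix().T+np.array(c["position"])
E
python3 - <<'E'
from h import *
for n in["top","side"]:
    im=cv2.imread(f"pics/{n}0.png");d=np.load(f"pics/{n}0.npy");P=cloud(n,d)
    hsv=cv2.cvtColor(im,cv2.COLOR_BGR2HSV)
    m=cv2.inRange(hsv,(8,100,110),(20,200,255))
    if n=="top": m[:60]=0
    k,l,s,c=cv2.connectedComponentsWithStats(m)
    for i in range(1,k):
        if 60<s[i,4]<900:
            mm=l==i; q=P[mm&(d>0)]
            cnt=cv2.findContours(mm.astype(np.uint8),0,2)[0][0]
            print(n,c[i],s[i],cv2.minAreaRect(cnt),np.median(q,0),q[:,2].max())
    crop=im[130:250,130:450] if n=="top" else im[110:310,180:350]
    f=2.5 if n=="top" else 3
    cv2.imwrite(f"pics/{n}z.png",cv2.resize(crop,None,fx=f,fy=f,interpolation=cv2.INTER_CUBIC))
E
```

```text
top [160.76 101.44] [157  95   8  13  75] ((161.0, 101.50000762939453), (10.60660171508789, 7.77817440032959), 45.0) [0.74176689 0.24502768 0.11597557] 0.12994942952444066
top [343.23325635 158.6812933 ] [333 141  23  36 433] ((343.194091796875, 158.40760803222656), (32.45998764038086, 16.509449005126953), 64.53665161132812) [ 0.64243729 -0.13191795  0.05611607] 0.09454263654639172
top [242.34782609 173.27329193] [228 167  30  14 161] ((242.25003051757812, 173.25001525878906), (29.72541046142578, 5.3758721351623535), 18.434946060180664) [0.59484235 0.08080041 0.12058698] 0.12366827681838632
top [159.11111111 194.35947712] [144 189  30  12 153] ((158.82354736328125, 194.2058868408203), (29.83188247680664, 5.3357834815979), 14.03624439239502) [0.55266605 0.23843817 0.12068063] 0.12372452817412882
top [323.53289474 207.42105263] [309 202  30  12 152] ((323.45855712890625, 207.34442138671875), (5.2820844650268555, 29.824451446533203), 75.0685806274414) [ 0.52887118 -0.07581597  0.12085653] 0.1242861882502464
side [450.25826972  17.69720102] [428   0  55  31 786] ((455.5685729980469, 14.3
[... 367 characters left out ...]
8986816406), (4.203807830810547, 17.2624454498291), 10.30484676361084) [ 0.52601724 -0.06597375  0.12155917] 0.12383969655352323
side [253.00757576 185.78787879] [243 178  22  18 132] ((253.71177673339844, 186.04708862304688), (7.286167144775391, 24.926361083984375), 57.528804779052734) [0.59490849 0.08691877 0.12126328] 0.12436691372682684
side [148.37545126 210.70758123] [138 202  23  18 277] ((149.0, 210.5), (17.0, 22.0), 90.0) [0.74488958 0.24786189 0.11516943] 0.13371368530052585
side [234.32947977 238.16763006] [223 228  25  23 173] ((234.25123596191406, 238.20718383789062), (7.189352512359619, 31.1807861328125), 46.63658142089844) [0.55250258 0.2447621  0.12178658] 0.12367316560073816
```

```bash
ls pics
```

```text
side0.npy
side0.png
sidez.png
top0.npy
top0.png
topz.png
wrist0.npy
wrist0.png
```

View pics/topz.png

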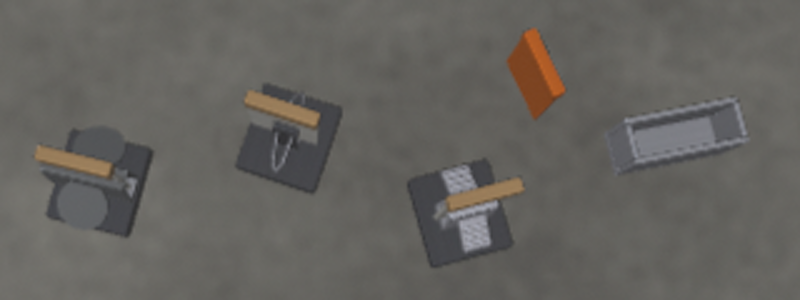

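View pics/sidez.png

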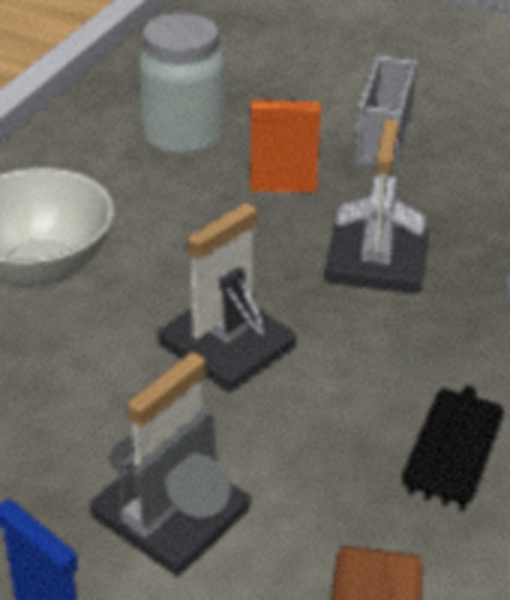

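The zoomed views confirm that the narrow binder clip is at top (242,173) / side (253,186). The blue and orange plates are the decoys, and the box sits to the right of the orange one. Next I need the precise bar and box poses.

Run:
```python
from h import *
im=cv2.imread("pics/top0.png");d=np.load("pics/top0.npy");P=cloud("top",d)
# bar
print("tri bar",tri((242.3,173.3),(253,185.8)))
hsv=cv2.cvtColor(im,cv2.COLOR_BGR2HSV);m=cv2.inRange(hsv,(6,60,70),(24,220,255))>0
sub=np.zeros_like(m);sub[160:190,220:265]=1
mm=m&sub&(P[...,2]>0.112);q=P[mm]
v,u=np.nonzero(mm)
W=np.array([plane("top",(a,b),0.122)[:2] for a,b in zip(u,v)],np.float32)
r=cv2.minAreaRect(W*1000);print("bar rect mm",r,cv2.boxPoints(r).tolist());print("pix mean",W.mean(0),np.median(q[:,2]),len(W))
_,e=np.linalg.eigh(np.cov(W.T));print("bar dir",e[:,1],np.degrees(np.arctan2(e[1,1],e[0,1])))
# box
sub[:]=0;sub[160:205,365:440]=1
print("box z pct",np.percentile(P[...,2][sub],[50,80,90,95,98]))
mm=sub&(P[...,2]>0.045)&(P[...,2]<.075);q=P[mm];v,u=np.nonzero(mm)
print(len(q),np.median(q[:,2]))
W=np.array([plane("top",(a,b),0.060)[:2] for a,b in zip(u,v)],np.float32)
r=cv2.minAreaRect(W*1000);print("box rect",r,cv2.boxPoints(r).tolist())
ds=np.load("pics/side0.npy");S=cloud("side",ds);s2=np.zeros(ds.shape,bool);s2[120:170,290:330]=1
mm=s2&(S[...,2]>0.03)&(S[...,2]<.075)&(S[...,1]<-.12);q=S[mm].astype(np.float32)
r=cv2.minAreaRect(q[:,:2]*1000);print("side box",r,np.percentile(q[:,2],[50,90,98]))
for a in [(363,160,450,210,"top"),(285,115,335,175,"side")]:
    i=cv2.imread(f"pics/{a[4]}0.png")[a[1]:a[3],a[0]:a[2]]
    cv2.imwrite(f"pics/box_{a[4]}.png",cv2.resize(i,None,fx=9,fy=9,interpolation=cv2.INTER_CUBIC))
```

```text
tri bar (array([0.59658761, 0.080654  , 0.11543078]), np.float64(0.0018822031294352683))
bar rect mm ((594.4525756835938, 79.97267150878906), (59.481605529785156, 12.504707336425781), 71.46400451660156) [[579.0700073242188, 53.762325286865234], [590.9259643554688, 49.78707504272461], [609.8351440429688, 106.18301391601562], [597.9791870117188, 110.15826416015625]]
pix mean [0.59472775 0.08002235] 0.12052326237212607 196
bar dir [0.31789057 0.94812741] 71.46459683106524
box z pct [-7.05383501e-05  2.01405385e-02  5.30574568e-02  5.82796686e-02
  5.98207751e-02]
403 0.057574096638220884
box rect ((592.083251953125, -256.381103515625), (40.75248336791992, 103.76541137695312), 11.70551586151123) [[561.604736328125, -209.7113494873047], [582.6568603515625, -311.31878662109375], [622.561767578125, -303.05084228515625], [601.5096435546875, -201.44342041015625]]
side box ((592.7794799804688, -257.1754455566406), (40.580570220947266, 104.88233947753906), 11.518834114074707) [0.0515291  0.05991145 0.06088706]
```

View pics/box_top.png

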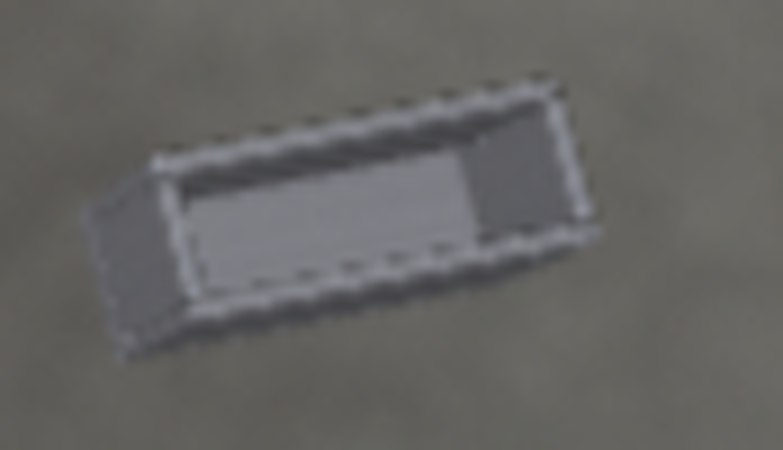

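View pics/box_side.png

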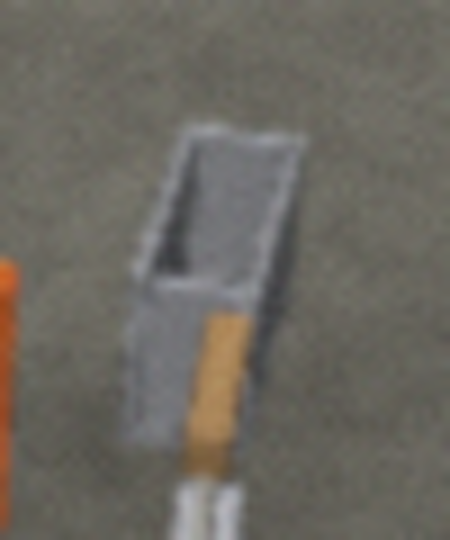

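Measured so far: bar centre about (0.595, 0.080, 0.114) with its length at 71.5°, and box centre about (0.592, -0.257) with its long axis at 101.7°. I'll move above the card at z≈0.25 and turn the tool x axis to 71.5°, which is a twist of about -0.907.

>>> drive_tool --steps "8.5 4 -3.4 -3 -0.07; 8.5 9 -7.6 -3.6 -0.15; 8.5 14 -12 -3.6 -0.23; 8.5 19 -16.2 -3.6 -0.31; 8.5 24 -20.5 -3.6 -0.39; 8.5 29 -24.8 -3.6 -0.47; 8.5 34 -29 -3.6 -0.55; 8.5 39 -33.3 -3.6 -0.63; 8.5 44 -37.6 -3.6 -0.71; 8.5 49 -41.9 -3.6 -0.79; 8.5 54 -46.1 -3.6 -0.87; 8.5 58.8 -50.2 -3.6 -0.907"

```text
t: 1.65
position: [0.5794, 0.0525, 0.2509]
tool_rot: [0.812, 0.584, -0.0, 0.0]
contact_force: [0.3, -0.5, 0.8]
gripper_width: 0.085
```

```bash
cat >> h.py <<'E'
def wray(s,uv):
    c=calibration("wrist");K=c["K"];T=np.array(c["tool_from_camera"])
    x,y=(uv[0]-K[0,2])/K[0,0],(uv[1]-K[1,2])/K[1,1];r=np.hypot(x,y)
    d=np.array([np.sin(r)*x/max(r,1e-9),np.sin(r)*y/max(r,1e-9),np.cos(r)])
    Rt=R.from_quat(s["tool_rot"]).as_matrix()
    return np.array(s["position"])+Rt@T[:3,3], Rt@T[:3,:3]@d
def wplane(s,uv,z):
    o,d=wray(s,uv);return o+d*(z-o[2])/d[2]
def st(s):
    Rt=R.from_quat(s["tool_rot"]).as_matrix()
    print("t",s["t"],"pos",s["position"].round(4),"xang",np.degrees(np.arctan2(Rt[1,0],Rt[0,0])).round(2),"zax",Rt[:,2].round(4),"w",s["gripper_width"],"F",s["contact_force"].round(2),"q",s["joint_pos"].round(2))
    return Rt
E
python3 - <<'E'
from h import *
from rig import telemetry,grab_frame
import pickle
s=telemetry.observe();im,d=grab_frame("wrist");cv2.imwrite("pics/w1.png",im[:,:,::-1]);np.save("pics/w1.npy",d);pickle.dump(s,open("pics/w1.pkl","wb"))
st(s)
E
```

```text
t 1.65 pos [0.5794 0.0525 0.2509] xang 71.5 zax [-1.e-04 -3.e-04 -1.e+00] w 0.08499761763510937 F [ 0.28 -0.47  0.76] q [ 0.17  0.39 -0.49  1.6   0.19  1.21 -0.68]
```

View pics/w1.png

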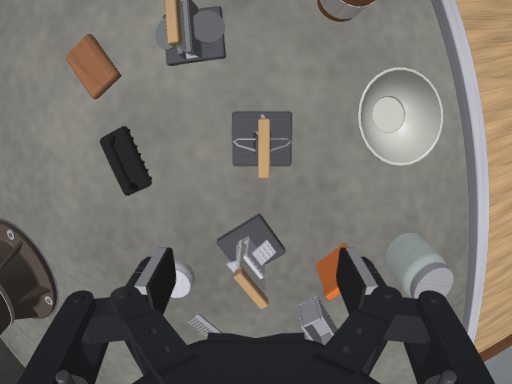

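The wrist image shows the narrow clip's bar from about (264,119) to (264,178), aligned with the tool. The TCP is lagging slightly. I'll measure the bar here.

Run:
```python
from h import *
from rig import telemetry
import pickle
s0=pickle.load(open("pics/w1.pkl","rb"));im=cv2.imread("pics/w1.png")
hsv=cv2.cvtColor(im,cv2.COLOR_BGR2HSV);m=cv2.inRange(hsv,(6,70,70),(24,220,255));m[:105]=0;m[190:]=0;m[:,:245]=0;m[:,285:]=0
v,u=np.nonzero(m);print(len(u),u.min(),u.max(),v.min(),v.max())
s=telemetry.observe();st(s)
for name,S in(("w1",s0),):
    W=np.array([wplane(S,(a,b),0.122)[:2] for a,b in zip(u,v)],np.float32)
    print(cv2.minAreaRect(W*1000))
# two view: top px + wrist px
o1,d1=ray("top",(242.3,173.3));r=cv2.minAreaRect(np.stack([u,v],1).astype(np.float32));print(r)
o2,d2=wray(s0,r[0]);t=np.linalg.lstsq(np.stack([d1,-d2],1),o2-o1,rcond=None)[0];print(o1+t[0]*d1,o2+t[1]*d2)
```

```text
711 258 269 118 177
t 1.7 pos [0.5816 0.0624 0.2509] xang 72.06 zax [ 0.0017  0.0062 -1.    ] w 0.08470230524300348 F [2.4  6.56 3.15] q [ 0.16  0.39 -0.5   1.59  0.19  1.2  -0.69]
((597.5572509765625, 81.59477233886719), (58.98925018310547, 11.035296440124512), 71.5997314453125)
((263.5, 147.5), (59.0, 11.0), 90.0)
[0.5969728  0.08051804 0.10979576] [0.59727613 0.08010165 0.10985591]
```

The arm was still moving for that frame, so I'll let it settle, centre roughly, and measure again.

>>> drive_tool --steps "8.5 0 0 0 0; 8.5 0 0 0 0; 8.5 0 0 0 0"

```text
t: 2.08
position: [0.5784, 0.0493, 0.2512]
tool_rot: [0.813, 0.583, -0.0, 0.0]
contact_force: [-0.3, -0.1, 0.0]
gripper_width: 0.085
```

```bash
cat > meas.py <<'E'
from h import *
from rig import telemetry,grab_frame
import sys
s=telemetry.observe();im,d=grab_frame("wrist");im=im[:,:,::-1].copy();cv2.imwrite(f"pics/{sys.argv[1]}.png",im);np.save(f"pics/{sys.argv[1]}.npy",d)
Rt=st(s)
hsv=cv2.cvtColor(im,cv2.COLOR_BGR2HSV);m=cv2.inRange(hsv,(6,70,70),(24,220,255))
k,l,ss,c=cv2.connectedComponentsWithStats(m)
for i in range(1,k):
    if 300<ss[i,4]<6000:
        v,u=np.nonzero(l==i)
        W=np.array([wplane(s,(a,b),0.122)[:2] for a,b in zip(u,v)],np.float32)
        print(c[i].round(1),ss[i,4],cv2.minAreaRect(W*1000))
E
python3 meas.py w2
```

```text
t 2.075 pos [0.5784 0.0493 0.2512] xang 71.29 zax [ 0.e+00 -9.e-04 -1.e+00] w 0.0850265680399191 F [-0.27 -0.14  0.04] q [ 0.17  0.38 -0.49  1.6   0.19  1.2  -0.68]
[172.4  20.5] 585 ((554.4520874023438, 230.99581909179688), (47.43571090698242, 14.290886878967285), 76.48512268066406)
[91.5 64.4] 1907 ((455.9578857421875, 228.10012817382812), (41.18904113769531, 67.06360626220703), 16.655649185180664)Traceback (most recent call last):
  File "meas.py", line 11, in <module>
    W=np.array([wplane(s,(a,b),0.122)[:2] for a,b in zip(u,v)],np.float32)
                ~~~~~~^^^^^^^^^^^^^^^
  File "h.py", line 26, in wplane
    o,d=wray(s,uv);return o+d*(z-o[2])/d[2]
        ~~~~^^^^^^
  File "h.py", line 20, in wray
    c=calibration("wrist");K=c["K"];T=np.array(c["tool_from_camera"])
ValueError: time passes only in moves, steps and waits
```

View pics/w2.png

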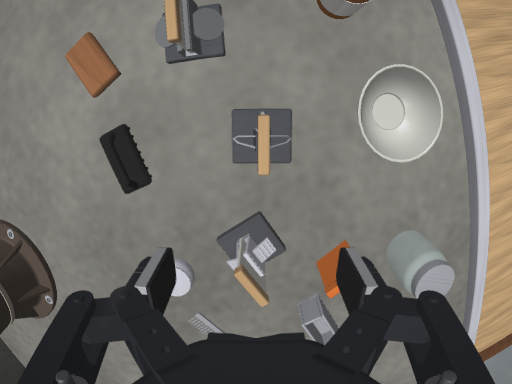

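The picture is steady now, with the bar at about (264,145). I'll cache the calibration calls and compute.

```bash
sed -i 's/^from rig import calibration/from rig import calibration as _cal\nimport functools\ncalibration=functools.lru_cache(None)(_cal)/' h.py
python3 - <<'E'
from h import *
from rig import telemetry
s=telemetry.observe();st(s)
im=cv2.imread("pics/w2.png")
hsv=cv2.cvtColor(im,cv2.COLOR_BGR2HSV);m=cv2.inRange(hsv,(6,70,70),(24,220,255));m[:100]=0;m[190:]=0;m[:,:245]=0;m[:,285:]=0
s["position"]=np.array([.5784,.0493,.2512]) 
v,u=np.nonzero(m)
for z in(.122,):
    W=np.array([wplane(s,(a,b),z)[:2] for a,b in zip(u,v)],np.float32);r=cv2.minAreaRect(W*1000);print(r)
o1,d1=ray("top",(242.3,173.3));o2,d2=wray(s,(u.mean(),v.mean()));t=np.linalg.lstsq(np.stack([d1,-d2],1),o2-o1,rcond=None)[0];print(o1+t[0]*d1,o2+t[1]*d2)
E
```

```text
t 2.125 pos [0.5784 0.0495 0.2513] xang 71.3 zax [ 2.e-04 -8.e-04 -1.e+00] w 0.0846900173908599 F [-0.27  0.8   0.37] q [ 0.17  0.38 -0.49  1.6   0.19  1.2  -0.68]
((597.6345825195312, 81.08555603027344), (58.85336685180664, 11.014102935791016), 71.3946533203125)
[0.59686714 0.08050671 0.11025016] [0.59739437 0.07975323 0.11035397]
```

The wrist view puts the bar at (0.597, 0.081), which agrees with the top and side views to within 2 mm. I'm moving across and descending to TCP z≈0.115.

>>> drive_tool --steps "8.5 1.8 0.4 0 0; 8.5 3.5 0.7 1 0; 8.5 3.5 0.7 4 0; 8.5 3.5 0.7 7 0; 8.5 3.5 0.7 9.5 0; 8.5 3.5 0.7 11.5 0; 8.5 3.5 0.7 12.8 0; 8.5 3.5 0.7 13.6 0; 8.5 3.5 0.7 13.6 0; 8.5 3.5 0.7 13.6 0"

```text
t: 3.38
position: [0.5969, 0.0822, 0.1158]
tool_rot: [0.812, 0.584, 0.0, 0.0]
contact_force: [-0.2, -0.3, 0.9]
gripper_width: 0.085
```

Run:
```python
from h import *
from rig import telemetry,grab_frame
st(telemetry.observe())
for n in["wrist","side"]:
    im,d=grab_frame(n);im=im[:,:,::-1]
    if n=="side": im=cv2.resize(im[130:280,180:350],None,fx=4,fy=4)
    cv2.imwrite(f"pics/g1{n}.png",im)
```

```text
t 3.375 pos [0.5969 0.0822 0.1158] xang 71.43 zax [ 1.1e-03  2.0e-04 -1.0e+00] w 0.0850310399371715 F [-0.19 -0.29  0.93] q [ 0.09  0.54 -0.46  1.72  0.28  0.95 -0.8 ]
```

View pics/g1wrist.png

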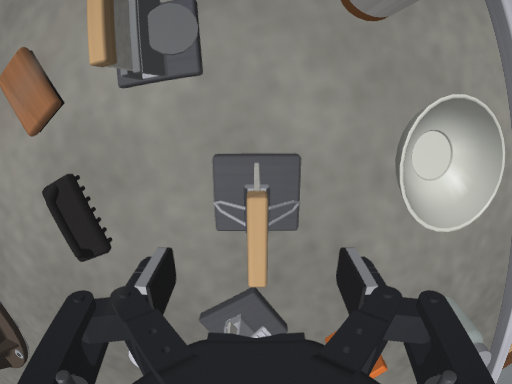

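View pics/g1side.png

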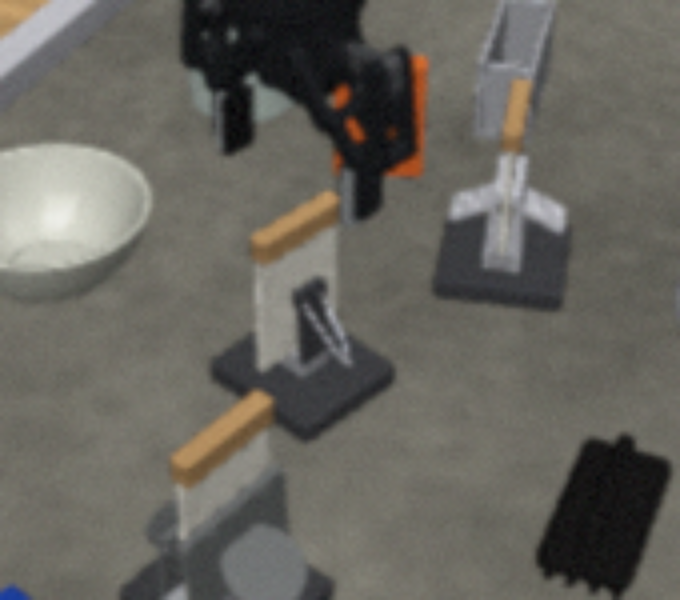

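In the side view the finger tips seem to sit beyond or above the bar, which doesn't match the commanded pose. I'll project the TCP into both views to check before closing.

Run:
```python
from h import *
from rig import telemetry,grab_frame
s=telemetry.observe();Rt=st(s)
def proj(n,p):
    c=calibration(n);q=R.from_quat(c["orientation"]).as_matrix().T@(np.array(p)-c["position"]);K=c["K"];return K[0,0]*q[0]/q[2]+K[0,2],K[1,1]*q[1]/q[2]+K[1,2]
def wproj(p):
    c=calibration("wrist");T=np.array(c["tool_from_camera"]);q=Rt.T@(np.array(p)-s["position"]);q=T[:3,:3].T@(q-T[:3,3])
    th=np.arctan2(np.hypot(q[0],q[1]),q[2]);k=297.3*th/np.hypot(q[0],q[1]);return 255.7+k*q[0],193.8+k*q[1]
a,b=proj("side",s["position"]);print("TCP side",a,b,"crop",((a-180)*4,(b-130)*4)); print("TCP wrist",wproj(s["position"]))
for dz in (-.006,.007,.02):
  for e in(-.0425,.0425):
    p=s["position"]+Rt[:,1]*e+np.array([0,0,dz]);a,b=proj("side",p);print(dz,e,((a-180)*4,(b-130)*4),wproj(p))
im,d=grab_frame("side");P=cloud("side",d)
for (u,v) in [(269,182),(238,164),(240,158),(268,178),(265,178),(254,186)]:
    print((u,v),P[v-1:v+2,u-1:u+2].reshape(-1,3)[4],im[v,u])
im,d=grab_frame("wrist")
m=cv2.inRange(cv2.cvtColor(im,cv2.COLOR_RGB2HSV),(6,70,70),(24,220,255));m[:160]=0;m[310:]=0;m[:,:240]=0;m[:,280:]=0
v,u=np.nonzero(m);W=np.array([wplane(s,(x,y),.122)[:2] for x,y in zip(u,v)],np.float32);print(cv2.minAreaRect(W*1000),np.median(d[m>0]))
```

```text
t 3.475 pos [0.5969 0.0821 0.1158] xang 71.42 zax [ 1.2e-03  2.0e-04 -1.0e+00] w 0.08483304954443233 F [0.4  0.57 0.84] q [ 0.09  0.54 -0.46  1.72  0.28  0.95 -0.8 ]
TCP side 252.98612046984553 186.09868116247122 crop (np.float64(291.9444818793821), np.float64(224.3947246498849))
TCP wrist (np.float64(255.54560567488096), np.float64(238.90697977138274))
-0.006 -0.0425 (np.float64(348.62675183999704), np.float64(268.0464911820843)) (np.float64(187.87019155868086), np.float64(233.8801534799416))
-0.006 0.0425 (np.float64(238.22901212912404), np.float64(200.252515801056)) (np.float64(323.1829877508758), np.float64(233.78512515324894))
0.007 -0.0425 (np.float64(349.0194787695141), np.float64(248.51864800559258)) (np.float64(183.40753806440983), np.float64(243.411291214566))
0.007 0.0425 (np.float64(237.66564032964743), np.float64(181.14630065836172)) (np.float64(327.71319818060874), np.float64(243.30667056290923))
0.02 -0.0425 (np.float64(349.41928691359226), np.float64(228.63870051167385)) (np.float64(178.3877389163239), np.float64(254.23862595502513))
0.02 0.0425 (np.float64(237.0926332089108), np.float64(161.7133128210927)) (np.float64(332.80962076098774), np.float64(254.12195895820525))
(269, 182) [0.54819459 0.10654864 0.15900181] [29 29 31]
(238, 164) [0.63860291 0.07078451 0.15364149] [19 17 20]
(240, 158) [0.63656274 0.06490935 0.16619432] [16 15 16]
(268, 178) [0.55209965 0.10324493 0.16551062] [59 63 62]
(265, 178) [0.55670814 0.10760199 0.16683353] [91 93 91]
(254, 186) [0.59051456 0.08983796 0.12344235] [157 124  83]
((597.8926391601562, 82.67565155029297), (62.45056915283203, 11.75417709350586), 71.75733184814453) 0.16906674
```

Run:
```python
from h import *
from rig import telemetry,grab_frame
s=telemetry.observe()
im,d=grab_frame("wrist");c=calibration("wrist");T=np.array(c["tool_from_camera"])
def tp(u,v):
    x,y=(u-255.7)/297.3,(v-193.8)/297.3;r=np.hypot(x,y);k=np.tan(r)/r*d[v,u]
    return (T[:3,:3]@np.array([x*k,y*k,d[v,u]])+T[:3,3]).round(4)
for p in [(168,252),(160,258),(166,262),(150,275),(160,295),(170,290),(155,285),(344,252),(352,258),(346,290)]: print(p,im[p[1],p[0]],d[p[1],p[0]],tp(*p))
im,d=grab_frame("side");P=cloud("side",d)
sel=(im.max(-1)<75)&(P[...,2]>.1);sel[:,:225]=0;sel[:,285:]=0;sel[:100]=0;sel[200:]=0
q=P[sel]
for lo in(.105,.11,.12,.13,.14,.15,.16):print(lo,((q[:,2]>lo)&(q[:,2]<lo+.01)).sum())
q2=q[(q[:,2]<.155)];print(q2.round(3)[::8])
```

```text
(168, 252) [23 24 24] 0.13874899 [ 0.0106 -0.0427 -0.0364]
(160, 258) [100 103 105] 0.13107185 [ 0.0116 -0.0444 -0.0442]
(166, 262) [24 25 25] 0.13358085 [ 0.0085 -0.0423 -0.0425]
(150, 275) [115 117 120] 0.117192194 [ 0.0116 -0.0447 -0.0588]
(160, 295) [23 24 24] 0.12171009 [ 0.0003 -0.0423 -0.0577]
(170, 290) [23 24 24] 0.13804267 [-0.0076 -0.0424 -0.0431]
(155, 285) [24 23 24] 0.11631386 [ 0.008  -0.0424 -0.0609]
(344, 252) [30 30 31] 0.13598217 [ 0.0119  0.0422 -0.039 ]
(352, 258) [116 119 121] 0.13074161 [ 0.0117  0.0447 -0.0445]
(346, 290) [29 29 31] 0.13001631 [-0.0026  0.0423 -0.05  ]
0.105 0
0.11 0
0.12 0
0.13 0
0.14 16
0.15 56
0.16 58
[[0.633 0.058 0.152]
 [0.633 0.058 0.148]
 [0.639 0.075 0.151]
 [0.636 0.075 0.149]
 [0.543 0.099 0.153]]
```

Wrist depth and the side camera agree. With the gripper open, the fingertips are at z≈0.148, about 33 mm behind the reported TCP. From the text I expected them about 6 mm ahead of it. The cameras count here, since the tips still clear the bar top (0.122). I'll close the jaws in the air to about 2 cm and see where the tips go.

>>> drive_tool --steps "4 0 0 -2 0; 2 0 0 -3 0; 2 0 0 -3 0; 2 0 0 -3 0; 2 0 0 -3 0; 2 0 0 -3 0"

```text
t: 4.42
position: [0.5962, 0.0819, 0.1447]
tool_rot: [0.812, 0.584, -0.0, -0.0]
contact_force: [-0.8, 0.1, -0.8]
gripper_width: 0.0196
```

```bash
cat > tips.py <<'E'
from h import *
from rig import telemetry,grab_frame
import sys
s=telemetry.observe();Rt=st(s)
im,d=grab_frame("wrist");c=calibration("wrist");T=np.array(c["tool_from_camera"])
cv2.imwrite(f"pics/{sys.argv[1]}.png",im[:,:,::-1])
u,v=np.meshgrid(np.arange(512),np.arange(384));x,y=(u-255.7)/297.3,(v-193.8)/297.3;r=np.hypot(x,y)+1e-9;k=np.tan(r)/r*d
P=np.stack([x*k,y*k,d],-1)@T[:3,:3].T+T[:3,3]
m=(d>0)&(im.max(-1)<130)&(abs(P[...,0])<.016)&(abs(P[...,1])<.07)&(P[...,2]<.01)
q=P[m];print("fingers deepest tool z",np.sort(q[:,2])[-25::4].round(4)); 
w=q[q[:,2]>np.sort(q[:,2])[-200]];print(w.min(0),w.max(0))
imS,dS=grab_frame("side");S=cloud("side",dS);rel=(S-s["position"])@Rt
sel=(dS>0)&(imS.max(-1)<75)&(abs(rel[...,0])<.025)&(abs(rel[...,1])<.07)&(S[...,2]>.09)&(rel[...,2]>-.1)
z=np.sort(S[...,2][sel]);print("side finger lowest z",z[:12:2],"tool z",-(z[:12:2]-s["position"][2]))
cv2.imwrite(f"pics/{sys.argv[1]}s.png",cv2.resize(imS[100:280,180:350,::-1],None,fx=3,fy=3))
E
python3 tips.py c1
```

```text
t 4.425 pos [0.5962 0.0819 0.1447] xang 71.43 zax [-7.e-04 -2.e-04 -1.e+00] w 0.019599520147244535 F [-0.78  0.08 -0.8 ] q [ 0.1   0.51 -0.47  1.69  0.26  1.01 -0.78]
fingers deepest tool z [-0.0188 -0.0186 -0.0181 -0.0179 -0.0175 -0.0172 -0.0161]
[-0.00952464 -0.02142166 -0.02517227] [ 0.01206666  0.02189975 -0.01609094]
side finger lowest z [0.16088767 0.16271152 0.16340362 0.16377127 0.1643597  0.16528517] tool z [-0.0162261  -0.01804994 -0.01874204 -0.0191097  -0.01969813 -0.02062359]
```

View pics/c1.png

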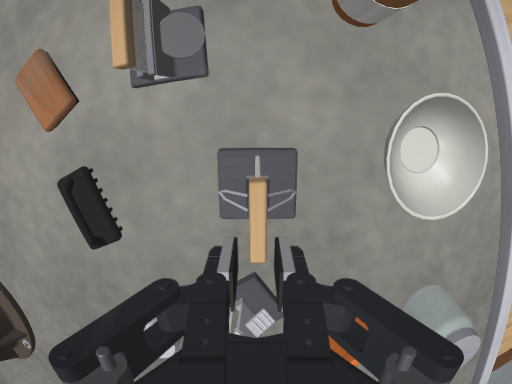

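View pics/c1s.png

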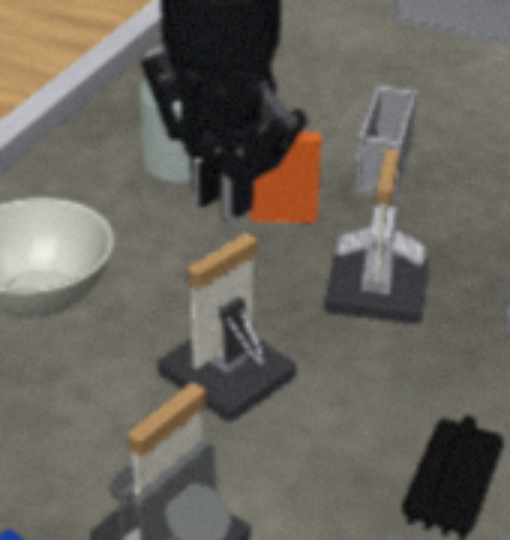

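When nearly closed, both cameras put the tips 18 mm behind the reported TCP, so the real grasp point is about 37 mm behind it. I'll plan from the observed tips. Tips at z≈0.097 on the bar need a reported TCP z≈0.079, so I'll reopen, descend 6.6 cm and stay above the 80 mm clip height.

>>> drive_tool --steps "6 0 0.1 0 0; 6 0 0.1 0 0; 6 0 0.1 1 0; 6 0 0.1 2.5 0; 6 0 0.1 4 0; 6 0 0.1 5.2 0; 6 0 0.1 6 0; 6 0 0.1 6.5 0; 6 0 0.1 6.5 0; 6 0 0.1 6.5 0"

```text
t: 5.78
position: [0.5977, 0.0818, 0.0806]
tool_rot: [0.812, 0.584, 0.0, 0.0]
contact_force: [0.4, 0.5, 0.3]
gripper_width: 0.0599
```

```bash
python3 tips.py c2
```

```text
t 5.775 pos [0.5977 0.0818 0.0806] xang 71.43 zax [ 8.e-04  1.e-04 -1.e+00] w 0.059869051785054646 F [0.38 0.47 0.29] q [ 0.08  0.58 -0.44  1.75  0.31  0.88 -0.82]
fingers deepest tool z [-0.0214  0.0072  0.0077  0.008   0.0081  0.0085  0.0094]
[-0.01139777 -0.03679291 -0.02748207] [0.01233788 0.03687882 0.00942229]
side finger lowest z [0.10178813 0.1038969  0.10451117 0.10490017 0.10553716 0.1056633 ] tool z [-0.02123647 -0.02334524 -0.02395951 -0.02434851 -0.02498551 -0.02511164]
```

View pics/c2.png

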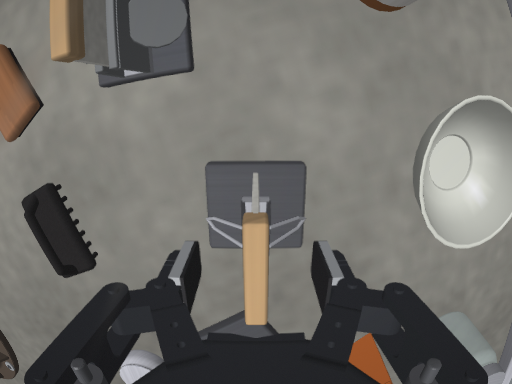

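View pics/c2s.png

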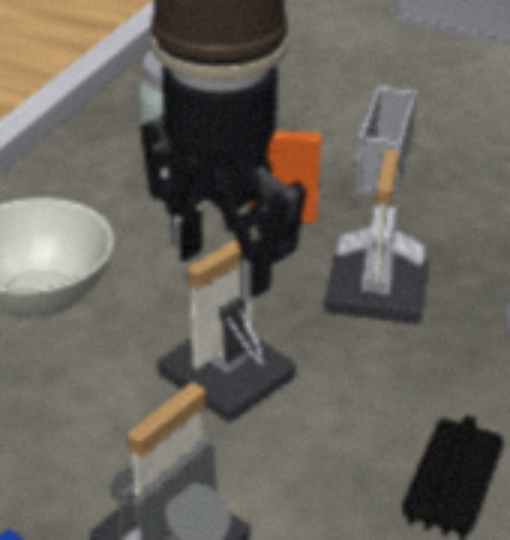

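The fingers now straddle the bar centrally (bar at u≈256, pads at 190 and 320), with tips at about z≈0.10. Closing.

>>> drive_tool --steps "3 0 0 0 0; 1.5 0 0 0 0; 0.5 0 0 0 0; 0.5 0 0 0 0; 0.5 0 0 0 0; 0.5 0 0 0 0"

```text
t: 6.62
position: [0.5975, 0.0817, 0.0803]
tool_rot: [0.812, 0.584, 0.0, 0.0]
contact_force: [-0.1, -0.6, 3.0]
gripper_width: 0.011
```

```bash
python3 tips.py c3
```

```text
t 6.625 pos [0.5975 0.0817 0.0803] xang 71.43 zax [ 4.e-04 -0.e+00 -1.e+00] w 0.010968724245834264 F [-0.08 -0.64  2.97] q [ 0.08  0.58 -0.44  1.75  0.31  0.88 -0.82]
fingers deepest tool z [-0.0208 -0.0205 -0.0203  0.0063  0.0076  0.0081  0.0089]
[-0.00210276 -0.01760124 -0.02670984] [0.01222513 0.01808805 0.00894875]
side finger lowest z [0.10317793 0.10492911 0.10547014 0.10620175 0.10781514 0.10838203] tool z [-0.02288702 -0.02463821 -0.02517924 -0.02591084 -0.02752423 -0.02809112]
```

View pics/c3s.png

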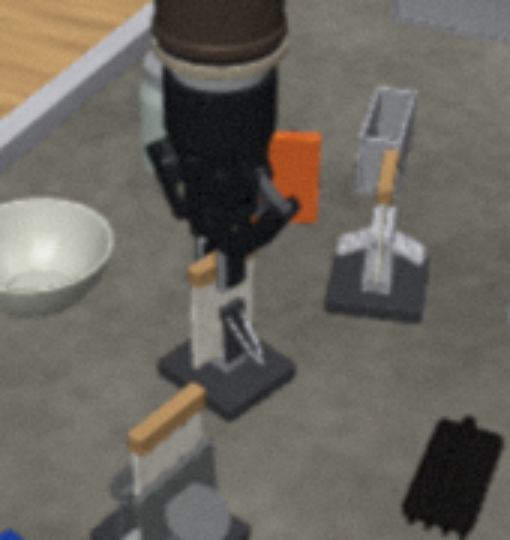

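The jaws stopped at 11 mm on the bar, so the card is held. I'll lift straight up 13 cm.

>>> drive_tool --steps "0.5 0 0 -0.8 0; 0.5 0 0 -2 0; 0.5 0 0 -3.5 0; 0.5 0 0 -5 0; 0.5 0 0 -6.5 0; 0.5 0 0 -8.5 0; 0.5 0 0 -10.5 0; 0.5 0 0 -12 0; 0.5 0 0 -13 0; 0.5 0 0 -13 0; 0.5 0 0 -13 0"

```text
t: 8.1
position: [0.597, 0.0815, 0.2094]
tool_rot: [0.812, 0.584, -0.001, -0.0]
contact_force: [1.1, 0.1, -0.1]
gripper_width: 0.0109
```

```bash
python3 tips.py c4
python3 - <<'E'
from h import *
import pickle
im=cv2.imread("pics/c4.png")
E
```

```text
t 8.1 pos [0.597  0.0815 0.2094] xang 71.43 zax [-1.1e-03 -3.0e-04 -1.0e+00] w 0.01090324717064092 F [ 1.07  0.15 -0.1 ] q [ 0.11  0.45 -0.48  1.61  0.23  1.14 -0.75]
fingers deepest tool z [-0.0214 -0.0211 -0.0211 -0.0209 -0.0207 -0.0203 -0.0197]
[ 0.00680167 -0.01864373 -0.02708481] [ 0.012377    0.01905708 -0.01968776]
side finger lowest z [0.23161359 0.23319161 0.23395578 0.23454932 0.23575863 0.23598821] tool z [-0.02218988 -0.02376789 -0.02453207 -0.02512561 -0.02633491 -0.02656449]
```

View pics/c4s.png

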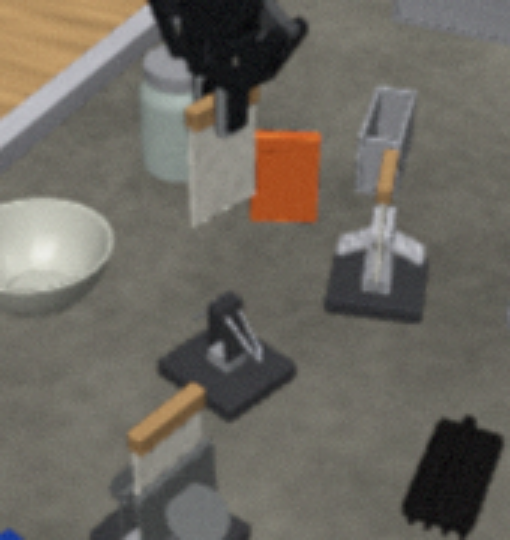

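View pics/c4.png

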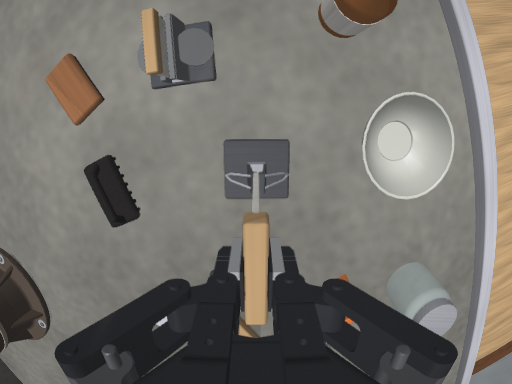

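The card came out and hangs straight, and the other two clips are untouched. I'll carry it about 12 cm past the box, already turned to the box's angle, so the wrist camera can see the box unobstructed.

>>> drive_tool --steps "0.5 -3 1.2 -1 -0.04; 0.5 -7 2.7 -1 -0.09; 0.5 -11 4.3 -1 -0.14; 0.5 -15.5 6 -1 -0.2; 0.5 -20 7.8 -1 -0.26; 0.5 -24.5 9.5 -1 -0.32; 0.5 -29 11.2 -1 -0.38; 0.5 -33.5 13 -1 -0.44; 0.5 -38 14.8 -1 -0.5; 0.5 -42.4 16.5 -1 -0.528; 0.5 -42.4 16.5 -1 -0.528; 0.5 -42.4 16.5 -1 -0.528"

```text
t: 9.7
position: [0.6187, -0.372, 0.2193]
tool_rot: [0.631, 0.775, 0.0, -0.001]
contact_force: [-0.5, -0.5, -1.1]
gripper_width: 0.0111
```

>>> drive_tool --steps "0.5 0 0 0 0; 0.5 0 0 0 0"

```text
t: 9.95
position: [0.6191, -0.3715, 0.2204]
tool_rot: [0.631, 0.776, 0.0, 0.0]
contact_force: [-0.6, -0.1, -0.4]
gripper_width: 0.0111
```

Run:
```python
from h import *
from rig import telemetry,grab_frame
import pickle
s=telemetry.observe();im,d=grab_frame("wrist");st(s)
cv2.imwrite("pics/b1.png",im[:,:,::-1]);np.save("pics/b1.npy",d);pickle.dump(s,open("pics/b1.pkl","wb"))
```

```text
t 9.95 pos [ 0.6191 -0.3715  0.2204] xang 101.78 zax [ 2.e-04  1.e-04 -1.e+00] w 0.01106684118908746 F [-0.56 -0.06 -0.36] q [ 0.74  0.65 -0.49  1.26  0.3   1.31  0.46]
```

View pics/b1.png

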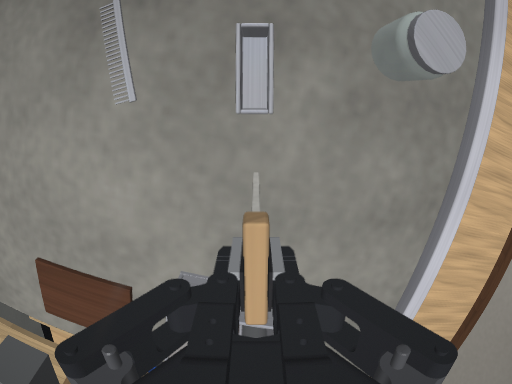

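The box appears clear and aligned with the tool, with its rim at u 236–273, v 22–113. I'll measure the rim and the bar in tool coordinates.

Run:
```python
from h import *
import pickle
s=pickle.load(open("pics/b1.pkl","rb"));im=cv2.imread("pics/b1.png");d=np.load("pics/b1.npy")
T=np.array(calibration("wrist")["tool_from_camera"])
u,v=np.meshgrid(np.arange(512),np.arange(384));x,y=(u-255.707)/297.319,(v-193.814)/297.319;r=np.hypot(x,y)+1e-9;k=np.tan(r)/r*d
P=np.stack([x*k,y*k,d],-1)@T[:3,:3].T+T[:3,3]
Rt=R.from_quat(s["tool_rot"]).as_matrix();Wd=P@Rt.T+s["position"]
m=np.zeros(d.shape,bool);m[15:120,225:285]=1
m&=(Wd[...,2]>.052)&(Wd[...,2]<.07)
vv,uu=np.nonzero(m);q=np.array([wplane(s,(a,b),.06) for a,b in zip(uu,vv)])
qt=(q-s["position"])@Rt
print(len(q),np.median(Wd[...,2][m]));print("box tool mm",cv2.minAreaRect((qt[:,:2]*1000).astype(np.float32)));print("world",cv2.minAreaRect((q[:,:2]*1000).astype(np.float32)))
hsv=cv2.cvtColor(im,cv2.COLOR_BGR2HSV);b=(cv2.inRange(hsv,(6,70,70),(24,220,255))>0);b[:200]=0;b[330:]=0;b[:,:235]=0;b[:,280:]=0
q=P[b];print("bar tool",np.median(q,0),np.percentile(q[:,2],[5,20,50,80])); 
cnt=np.stack(np.nonzero(b)[::-1],1).astype(np.float32);print(cv2.minAreaRect(cnt))
f=b&(P[...,2]<np.median(q[:,2])+.004);q=P[f];print(cv2.minAreaRect((q[:,:2]*1000).astype(np.float32)))
# card lower edge
c=(im.min(-1)>120)&(u>245)&(u<265)&(v>170)&(v<212);q=P[c];print("card strip",q[np.argsort(q[:,2])][-8::2].round(4),np.median(q,0))
```

```text
1188 0.06025406068563875
box tool mm ((115.5304946899414, -1.140981674194336), (40.17522048950195, 98.97753143310547), 89.90487670898438)
world ((594.4728393554688, -258.6053466796875), (40.175174713134766, 98.97754669189453), 11.87680435180664)
bar tool [ 0.00740124  0.00029397 -0.0420607 ] [-0.04312174 -0.04259649 -0.0420607  -0.04137987]
((255.5, 268.0), (112.0, 25.0), 90.0)
((24.62958526611328, 0.27619266510009766), (11.462481498718262, 112.05538940429688), 89.77239990234375)
card strip [[-0.0236 -0.0096  0.2209]
 [-0.0292  0.0064  0.221 ]
 [-0.0278  0.0117  0.2211]
 [-0.0196 -0.0096  0.2212]] [2.87442541e-02 2.31709075e-05 1.99291508e-02]
```

The box centre is at tool (+115.5, -1.1) mm and the bar at y≈+0.3 mm. The card's lower edge is about 50 mm below the TCP. I'll move over the box and come down partway, leaving the card just above the rim, to check.

>>> drive_tool --steps "0.5 4 -0.1 0 0; 0.5 8 -0.1 0 0; 0.5 11.5 -0.1 0 0; 0.5 11.5 -0.1 2 0; 0.5 11.5 -0.1 4.5 0; 0.5 11.5 -0.1 7 0; 0.5 11.5 -0.1 9 0; 0.5 11.5 -0.1 9.5 0; 0.5 11.5 -0.1 9.5 0; 0.5 11.5 -0.1 9.5 0"

```text
t: 11.25
position: [0.5952, -0.2604, 0.1262]
tool_rot: [0.631, 0.775, 0.0, 0.001]
contact_force: [-0.0, 0.2, -0.3]
gripper_width: 0.0108
```

Run:
```python
from h import *
from rig import telemetry,grab_frame
s=telemetry.observe();st(s)
im,d=grab_frame("side");cv2.imwrite("pics/b2s.png",cv2.resize(im[80:200,250:370,::-1],None,fx=5,fy=5,interpolation=cv2.INTER_CUBIC))
im,d=grab_frame("wrist");cv2.imwrite("pics/b2.png",im[:,:,::-1])
```

```text
t 11.25 pos [ 0.5952 -0.2604  0.1262] xang 101.69 zax [ 1.6e-03 -6.0e-04 -1.0e+00] w 0.01077114014290636 F [-0.03  0.24 -0.31] q [ 0.65  0.61 -0.51  1.58  0.33  1.04  0.26]
```

View pics/b2s.png

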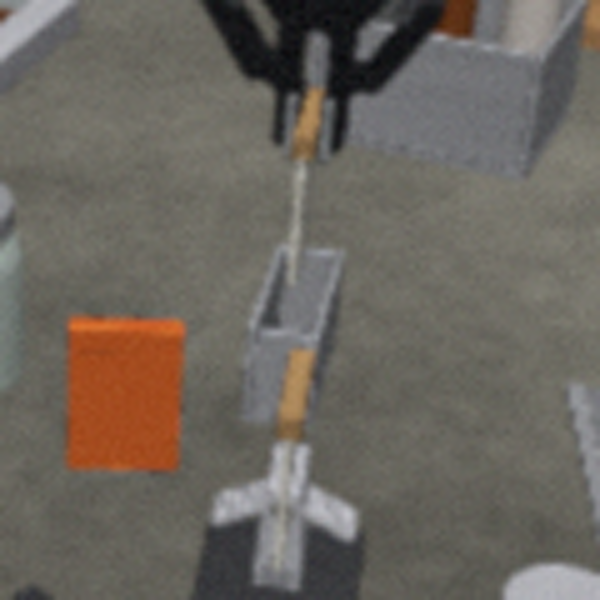

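View pics/b2.png

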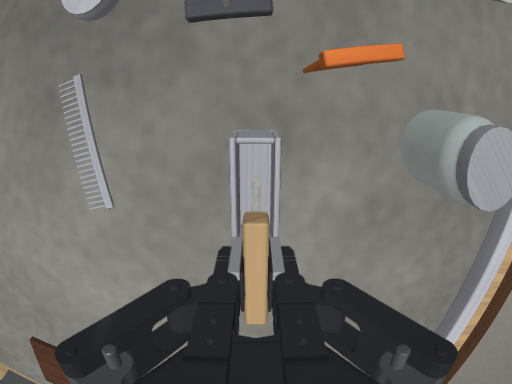

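The card is centred over the opening: card at u≈256, opening walls at 231 and 279. I'll lower it the remaining 7 cm.

>>> drive_tool --steps "0.5 0 0 1 0; 0.5 0 0 2.2 0; 0.5 0 0 3.5 0; 0.5 0 0 4.7 0; 0.5 0 0 5.7 0; 0.5 0 0 6.4 0; 0.5 0 0 6.8 0; 0.5 0 0 6.9 0; 0.5 0 0 6.9 0; 0.5 0 0 6.9 0"

```text
t: 12.6
position: [0.5947, -0.2605, 0.0565]
tool_rot: [0.631, 0.775, 0.0, 0.0]
contact_force: [-0.4, 1.1, -0.7]
gripper_width: 0.0111
```

Run:
```python
from h import *
from rig import telemetry,grab_frame
s=telemetry.observe();st(s)
im,d=grab_frame("side");cv2.imwrite("pics/b3s.png",cv2.resize(im[80:200,250:370,::-1],None,fx=5,fy=5,interpolation=cv2.INTER_CUBIC))
im,d=grab_frame("wrist");cv2.imwrite("pics/b3.png",im[:,:,::-1])
```

```text
t 12.6 pos [ 0.5947 -0.2605  0.0565] xang 101.69 zax [ 6.e-04 -3.e-04 -1.e+00] w 0.01108122479649425 F [-0.36  1.09 -0.7 ] q [ 0.64  0.68 -0.48  1.64  0.37  0.91  0.22]
```

View pics/b3s.png

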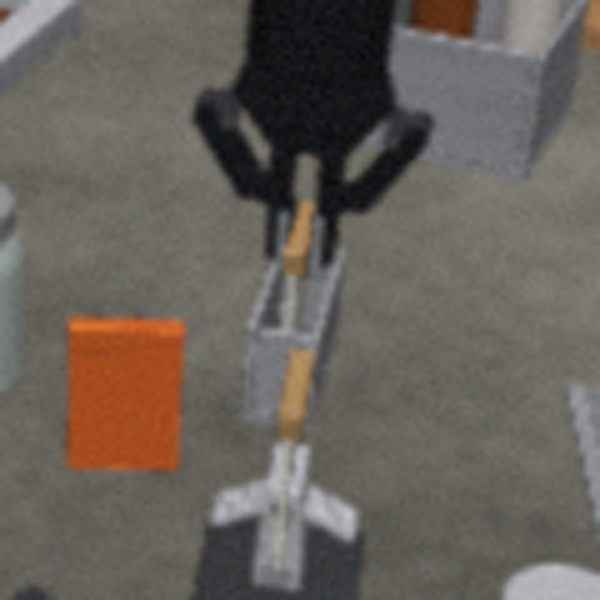

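View pics/b3.png

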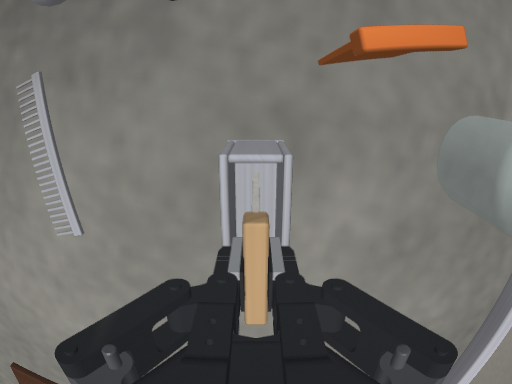

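The card is inside the box with no contact load and its lower edge about 1 mm above the floor. I'll set it down the last 1.5 mm, then open.

>>> drive_tool --steps "0.5 0 0 0.1 0; 0.5 0 0 0.15 0; 0.5 0 0 0.15 0; 0.5 0 0 0.15 0"

```text
t: 13.2
position: [0.5949, -0.2605, 0.0553]
tool_rot: [0.631, 0.775, 0.0, 0.0]
contact_force: [-1.2, -0.0, 5.7]
gripper_width: 0.011
```

>>> drive_tool --steps "1.5 0 0 0 0; 2.5 0 0 0 0; 4 0 0 0 0; 6 0 0 0 0; 8 0 0 0 0; 8 0 0 0 0; 8 0 0 0 0; 8 0 0 0 0"

```text
t: 14.2
position: [0.5945, -0.2604, 0.0546]
tool_rot: [0.631, 0.775, -0.0, 0.0]
contact_force: [0.3, 0.6, 0.3]
gripper_width: 0.08
```

Run:
```python
from h import *
from rig import telemetry,grab_frame
s=telemetry.observe();st(s)
im,d=grab_frame("wrist");cv2.imwrite("pics/b4.png",im[:,:,::-1])
```

```text
t 14.2 pos [ 0.5945 -0.2604  0.0546] xang 101.69 zax [ 0.e+00 -1.e-04 -1.e+00] w 0.08003678909798262 F [0.33 0.61 0.25] q [ 0.64  0.68 -0.48  1.64  0.38  0.91  0.22]
```

View pics/b4.png

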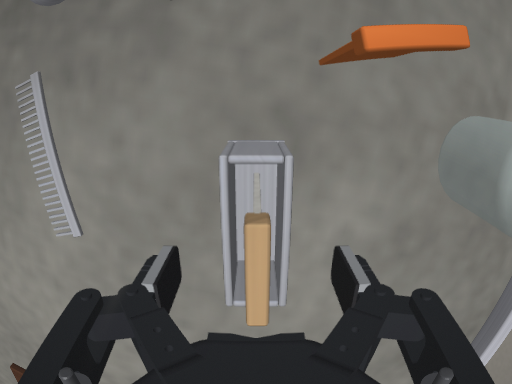

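The card touched the floor (5.7 N) and was released. It stands almost upright with the bar clear of both pads. I'll retreat straight up and check.

>>> drive_tool --steps "8 0 0 -1.5 0; 8 0 0 -4 0; 8 0 0 -7 0; 8 0 0 -11 0; 8 0 0 -15 0; 8 -4 0 -18 0; 8 -9 0 -18 0; 8 -14 0 -18 0; 8 -16 0 -18 0; 8 -16 0 -18 0; 8 -16 0 -18 0; 8 -16 0 -18 0"

```text
t: 15.75
position: [0.6273, -0.4154, 0.2354]
tool_rot: [0.631, 0.776, 0.0, 0.0]
contact_force: [0.5, 0.3, -1.2]
gripper_width: 0.0805
```

Run:
```python
from h import *
from rig import telemetry,grab_frame
s=telemetry.observe();Rt=st(s)
T=np.array(calibration("wrist")["tool_from_camera"])
im,d=grab_frame("wrist");cv2.imwrite("pics/f1.png",im[:,:,::-1])
im,d=grab_frame("side");cv2.imwrite("pics/f1s.png",cv2.resize(im[90:310,180:350,::-1],None,fx=2.7,fy=2.7,interpolation=cv2.INTER_CUBIC))
def bars(n,im,d):
    P=cloud(n,d);m=cv2.inRange(cv2.cvtColor(im,cv2.COLOR_RGB2HSV),(8,100,110),(20,200,255))
    k,l,ss,c=cv2.connectedComponentsWithStats(m)
    for i in range(1,k):
        if 40<ss[i,4]<400:
            q=P[(l==i)&(d>0)];print(n,c[i].round(1),ss[i,4],np.median(q,0).round(4),q[:,2].max().round(4))
bars("side",im,d)
im,d=grab_frame("top");bars("top",im,d);cv2.imwrite("pics/f1t.png",im[:,:,::-1])
```

```text
t 15.75 pos [ 0.6273 -0.4154  0.2354] xang 101.8 zax [ 6.e-04  2.e-04 -1.e+00] w 0.08048486915611922 F [ 0.51  0.33 -1.16] q [ 0.76  0.69 -0.48  1.13  0.3   1.38  0.52]
side [308.4  19. ] 49 [ 0.9169 -1.0828  0.142 ] 0.1649
side [343.1  21.4] 42 [ 0.7603 -1.0871  0.1504] 0.1723
side [309.8 127.1] 51 [ 0.5913 -0.2497  0.0961] 0.0996
side [273.1 156. ] 161 [ 0.6558 -0.1399  0.0301] 0.0935
side [308.6 158.4] 73 [ 0.5258 -0.0651  0.1217] 0.124
side [148.5 210.7] 284 [0.7447 0.2479 0.1153] 0.1342
side [234.5 238.1] 175 [0.5523 0.2449 0.1216] 0.1244
top [160.7 101.2] 78 [0.7423 0.2452 0.1154] 0.129
top [411.9 177.7] 132 [ 0.5928 -0.2605  0.0958] 0.0984
top [159.1 194.4] 153 [0.5527 0.2387 0.1205] 0.1237
top [323.6 207.4] 152 [ 0.5288 -0.0764  0.1207] 0.1253
```

View pics/f1s.png

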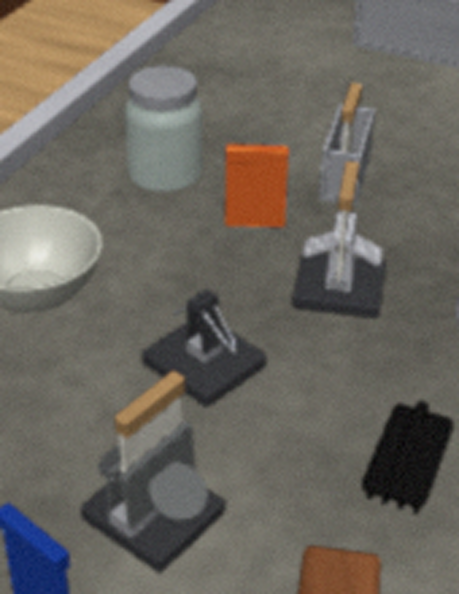

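View pics/f1.png

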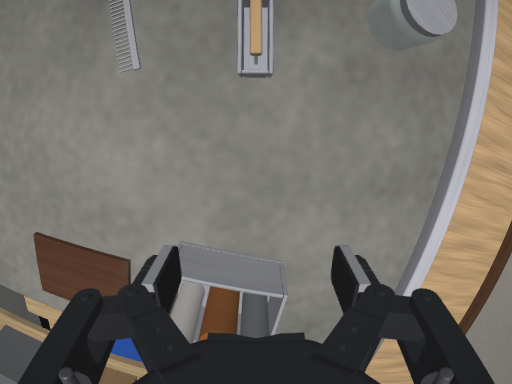

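The card stands upright in the box. Its bar top is at z≈0.098, so its centre is about 0.052 above the counter. The other two bars haven't moved by more than 1 mm, and the robot is clear of everything. Handing in.

```bash
python3 -c "
from rig import workorder
print(workorder.hand_in())"
```

```text
the job is handed in; nothing more can be done
None
```

I pulled the card straight up out of the narrow binder clip and lowered it into the card box. I let go once it touched the floor (5.7 N), backed the arm off, and handed the job in at about 16 s of the 40 s.

**Last checks:**
- **Card in the box:** the top and side cameras put its bar top at about z 0.098 m, so its centre is about 52 mm up. It is within a few mm of the box centre and nearly upright.
- **Other two cards:** they read within about 1 mm of where they started.
- **Robot:** the gripper was open and clear of everything.

**What disagreed:**
- **Fingertip position:** the text puts the fingertips 19 mm ahead of the reported TCP, but the wrist depth and side camera both showed them about 18 mm behind it with the jaws nearly closed. On the first approach the fingers stopped above the bar. I measured the offset with a test close in the air and placed the grasp from that.
- **Camera positions:** the views differed by 2–3 mm in position, so I used the wrist camera for the final alignment.
- **Bar height:** the top and wrist pair gave about 0.110 m against the text's 0.114 m for the bar's centre. The top and side pair gave 0.115 m.

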